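# Take the telescopic squeegee from its revolving caddy, extended and locked

## Task

I am about to do the glass of the display case: pinch the button in the squeegee's grip and pull the handle up to its second stop, let the button spring back out there so that the handle locks, then take the squeegee by the grip with the button left free and lift it straight up out of its trough on the revolving caddy. Finish while holding it still and upright, well clear above the trough and not put down, with the handle still locked at the second stop; leave the spray bottle and the jar standing on the caddy and the card terminal where it lies.

Things in the scene. Friction and masses are not known exactly. Their poses are not given: they have to be found in the camera images.
- caddy: round wooden lazy Susan, 216 mm across, upper face 24 mm above the worktop, rim 32 mm. It turns freely at the slightest push. Origin on its axis at worktop level; +x points to the middle of the trough on it. The spray bottle and the jar stand on its other half.
- trough (a point): centre of the inner floor of the open aluminium trough fixed on the caddy, 49 mm from the caddy's axis and 26 mm above the worktop. Inside it is 37 mm wide (caddy x), 133 mm long (caddy y) and 30 mm deep (rim 56 mm above the worktop). The squeegee stands in it loosely, nothing clips it.
- squeegee: squeegee standing head down in the trough; about 350 g, of which head and tube about 280 g stay down by their weight. Origin: centre of the head's underside; z up along the handle, x across the head to the button's side, y along the head. Head 34 x 130 x 36 mm, then an aluminium tube 24 mm across, a black collar 29 mm across up to z 135 mm, then the grip.
- handle (a joint): how far grip and inner tube are pulled up out of the tube, m: 0 pushed in, first stop 0.035, second stop 0.070 (its end; at most 0.0715). 1.2 N friction, stays up by itself. While the button is out, its pin locks the handle (2 mm play) at 0 and at each stop; held in, the handle passes the first stop.
- button (a joint): how far the spring button is pressed into the grip, m: 0 fully out, 0.005 flush. 3 N to start, 6 N to go fully in; the handle is free beyond 0.0035. Let go at a stop it springs out and locks; let go between stops it stays partly in, until a stop is reached.
- grip (a point): point on the axis of the black grip, level with the button; rises with the handle (198 mm above the worktop at first, 268 mm at the second stop). Grip 29 mm in squeegee x, 28 mm in y, from 35 mm below to 29 mm above this point; a wire loop stands 11 mm higher. Pinched here along squeegee x, a finger pushes the button flush; pinched along squeegee y, the button stays free.
- button_face (a point): centre of the outer face of the round grey button, 14 mm across, on the grip's +x side (squeegee frame); it stands 5 mm proud when out, so the grip measures 34 mm there.
- spray_bottle: small clear trigger spray bottle with white head, 48 mm across, 128 mm high, standing loose on the caddy; origin at the centre of its underside. Leave it standing.
- polish_jar: low round jar with metal lid, 52 mm across, 58 mm high, standing loose on the caddy; origin at the centre of its underside. Leave it standing.
- card_terminal: black card payment terminal, 186 x 72 x 24 mm, lying on the worktop to the left of the caddy; origin at the centre of its underside. Leave it alone.

How it is judged:
By the outcome, as a careful person would: the job done as asked, in the order asked, and still so for the second after the job is handed in, while the arm keeps its last pose, push and grip.
It also fails if it takes over 48 s, if anything falls off the work surface, if the arm or the gripper's body presses on something with over 40 N, if the wrist force passes 120 N, or if a joint passes its speed limit or range.

## Robot

A 6-joint arm with a two-finger parallel gripper is mounted at the origin on a cart in front of the work surface, level with it; the furniture and walls round the work are solid. World frame = base frame: x ahead of the robot, y to its left, z up, the work surface at z = 0. Lengths are in mm, angles in rad, forces in N, time in s.
With the tool pointing down it reaches from about 400 to 925 mm from the base axis. Payload 12.5 kg.
Tool frame: the origin (TCP) lies at the very end of the fingers, on their centre line; the grasp point (between the pads) lies 19 mm behind it; z points along the fingers, y is the line along which they close (so a half turn about z gives the same grasp; the last joint's range is limited). The gripper opens to 95 mm and grips with 3 to 60 N. Pads are 20 mm wide; open, the fingers measure 119 mm over their backs; the gripper's body (75 mm by 180 mm) begins 59 mm behind the grasp point.
Start: joints at [1.241, 0.491, 1.559, -0, 1.092, -0.106], TCP at [138.692, 609.435, 214.661] pointing down, gripper open.
Joint ranges: [-3.1, 3.1], [-0.84, 2.19], [0.05, 2.79], [-1.13, 4.28], [0.06, 2.93], [-2.69, 2.69]. Speed limits (rad/s): [2.22, 2.22, 2.79, 3.14, 3.14, 3.14].

## Interface

Orientations are given as [roll, pitch, yaw] about the fixed x, y, z axes, in that order (R = Rz(yaw) Ry(pitch) Rx(roll)).
In Python, from cell import env, vision, state gives the robot as it stands (env), with the cameras (vision) and the readings as plain functions.
- The arm moves only by the shell command python3 steer.py FILE, which reads ROWS from the file FILE. ROWS is a JSON list of rows, 1 to 5 of them, each an object with the fields sx, sy, sz (the shift in parts of the range, where 1.0 means 1000 mm), rz (a turn about the tool's z in fractions of the full range, 1 being pi rad), jaw (the opening from 0.0 (shut) to 1.0 (fully open)); a field left out counts as zero (the opening has to be given); each row is the pose to reach, as a shift and turn from the pose commanded when the command began, along the tool's axes at that moment; what a row does not reach only later rows make up. A row lasts 1/12 s, in which the tool goes at most 41.7 mm and 0.125 rad, less where a joint would pass 70% of its speed; a pose out of reach is approached as far as the arm can. The fingers move at their own pace and stop on an object; the grip force is fixed at half the most. Time passes only in rows, so rows that do not move let the fingers close. It prints the time, the measured TCP pose, the force, the opening and the grip force at its end. No shift or turn number may pass 1 either way. Input that does not fit is refused with a message, and nothing moves.
- state(): the state, without advancing time (a new reading comes with each control period).
- vision.read_camera(name): name is "side" or "top"; returns (picture, depth): 420x560x3 uint8, red, green, blue; 420x560 float32, mm along the optical axis (not along the pixel's ray), 0 where there is no reading.
- vision.camera_info(name): a dict with "vertical_fov" (degrees; the focal length in pixels is half the picture's height over the tangent of half this angle, whatever the lens; pixels are square), "cx", "cy" (the principal point, pixels), "origin" and "attitude" of the camera in the world. Camera axes: x right, y down, z forward; pixel columns grow to the right and rows downward; lengths in mm; the calibration is good to about 2 mm. A picture is of the moment at which its call begins. camera_info takes no time and is no camera call.
- env.job_done(): hands the job in; it is judged then, once.
The state is a dict: "t": time; "joints": joint angles; "qvel": joint speeds; "tau": joint torques, N m; "eef_pos": TCP position; "tcp_rot": TCP orientation; "ft_force": force on the tool from outside, world axes, zero at the start; "moment": the same for the moment, N m; "opening": opening from 0.0 (shut) to 1.0 (fully open); "grip_force": force on a finger pad.
Only numpy, scipy, OpenCV 4.12 (cv2) and the standard library are available. Lean on these libraries where they do the work, as an engineer would, in place of code of your own. Each camera call takes 0.05 s, during which the arm holds its last target. There are 200 camera calls.

## Working session

There is one attempt and no reset: what is moved stays moved. The work goes in short steps, Python scripts to look and compute and a shell command to move; the robot and the scene stay as the last step left them, time stands still between calls to the robot, and variables do not carry over. Pictures are saved under pics/ and viewed, at most 10 in all, crops included, and the job is handed in when it is done.

```bash
ls; mkdir -p pics; python3 - <<'E'
from cell import env, vision, state
import cv2,numpy as np
for n in("side","top"):
    print(n,vision.camera_info(n))
    p,d=vision.read_camera(n); cv2.imwrite(f"pics/{n}0.png",p[:,:,::-1]); np.save(f"pics/{n}0.npy",d)
print(state())
E
```

```text
cell.py
pics
steer.py
side {'vertical_fov': 43.22923553996748, 'cx': 275.3017076475628, 'cy': 206.9951325390715, 'origin': array([378.63441036, 674.07294217, 483.88822438]), 'attitude': array([-1.98591447, -0.0151823 , -2.94746954])}
top {'vertical_fov': 47.64084124796419, 'cx': 276.0804232546507, 'cy': 213.6840386085576, 'origin': array([ 466.48042538, -106.87098493,  995.18150671]), 'attitude': array([-3.09685384,  0.02935266, -1.55379728])}
{'t': 0.1, 'joints': array([ 1.24138106e+00,  4.91471361e-01,  1.55937189e+00,  7.27676428e-06,
        1.09168259e+00, -1.05587314e-01]), 'qvel': array([-1.64673117e-03, -2.48769544e-03,  2.87575267e-05,  4.36088361e-04,
       -1.76750211e-03,  1.09353831e-03]), 'tau': array([ 1.93095409e-03, -6.13619828e+01, -2.58604485e+01,  6.93818950e-02,
        4.70787473e-02, -6.28185035e-05]), 'eef_pos': array([138.62995754, 609.22420265, 214.14325054]), 'tcp_rot': array([-3.14066535e+00, -1.04767426e-04,  2.91776129e+00]), 'ft_force': array([-0.45600474,  0.56221704, -0.65833058]), 'moment': array([-0.02199718,  0.02159829, -0.01294573]), 'grip_force': 0.0, 'opening': 0.9972984372741714}
```

View pics/side0.png

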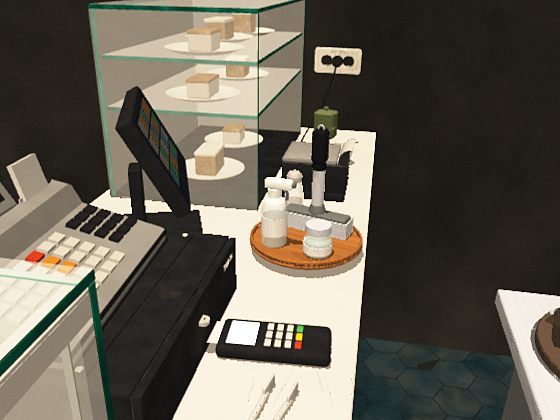

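View pics/top0.png

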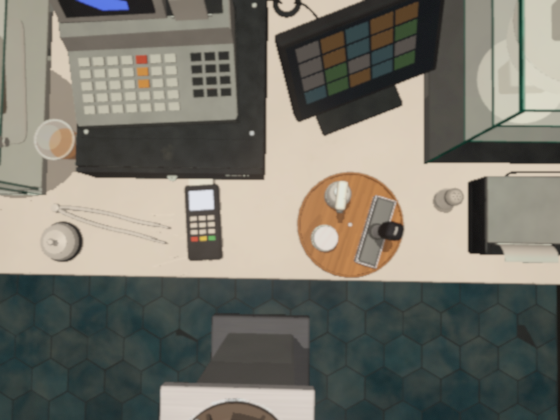

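The side view shows the squeegee grip at about (320,148), its tube down to (318,205), the caddy around (305,238), the bottle at (274,215) and the jar at (318,240). The top view shows the caddy at (350,224), the trough at (377,231), the grip top at (390,231) and the terminal at (203,222).

```bash
cat > h.py <<'E'
from cell import env, vision, state
import cv2,numpy as np
from scipy.spatial.transform import Rotation as R
def cam(n):
    c=vision.camera_info(n); f=210/np.tan(np.radians(c["vertical_fov"]/2))
    return c["origin"],R.from_euler("xyz",c["attitude"]).as_matrix(),f,c["cx"],c["cy"]
def ray(n,u,v):
    o,M,f,cx,cy=cam(n); return o,M@np.array([(u-cx)/f,(v-cy)/f,1.])
def plane(n,u,v,z):
    o,d=ray(n,u,v); return o+d*(z-o[2])/d[2]
def tri(u1,v1,u2,v2):   # side, top
    a,d=ray("side",u1,v1); b,e=ray("top",u2,v2)
    s=np.linalg.lstsq(np.c_[d,-e],b-a,rcond=None)[0]
    p,q=a+d*s[0],b+e*s[1]; return (p+q)/2,np.linalg.norm(p-q)
def cloud(n,d):
    o,M,f,cx,cy=cam(n); v,u=np.mgrid[:420,:560]
    P=np.stack([(u-cx)/f*d,(v-cy)/f*d,d],-1)@M.T+o; P[d==0]=np.nan; return P
E
python3 - <<'E'
from h import *
np.set_printoptions(precision=1,suppress=True)
t=cv2.imread("pics/top0.png"); s=cv2.imread("pics/side0.png")
Pt=cloud("top",np.load("pics/top0.npy")); Ps=cloud("side",np.load("pics/side0.npy"))
h=cv2.cvtColor(t,cv2.COLOR_BGR2HSV)
w=cv2.inRange(h,(5,90,60),(20,255,255)); w[:165]=0;w[285:]=0;w[:,:290]=0;w[:,415:]=0
c=cv2.convexHull(np.vstack([k for k in cv2.findContours(w,0,2)[0] if cv2.contourArea(k)>30]))
e=cv2.fitEllipse(c); print("caddy",e,plane("top",*e[0],32), plane("top",*e[0],0))
# trough by depth: z 45..62
for nm,P in(("top",Pt),("side",Ps)):
    A=P.reshape(-1,3); roi=(abs(A[:,0]-445)<130)&(abs(A[:,1]+280)<160)
    for lo,hi in((20,36),(48,62),(70,125),(155,180),(190,232),(232,250)):
        k=A[roi&(A[:,2]>lo)&(A[:,2]<hi)]
        if len(k)>5: print(nm,lo,hi,len(k),np.median(k,0),k.min(0),k.max(0))
    k=A[roi&(A[:,2]>48)&(A[:,2]<62)]
    if nm=="top": print(cv2.minAreaRect(k[:,:2].astype(np.float32)))
cv2.imwrite("pics/c.png",np.hstack([cv2.resize(s[105:275,235:375],None,fx=3,fy=3,interpolation=2),cv2.resize(t[165:285,290:412],None,fx=3,fy=4.25,interpolation=2)]))
E
```

```text
caddy ((349.98236083984375, 224.45779418945312), (104.60926055908203, 105.27825164794922), 116.70669555664062) [ 489.7 -227.3   32. ] [ 490.5 -231.3    0. ]
top 20 36 5340 [ 490.3 -220.2   25.5] [ 383.4 -431.9   20. ] [ 574.9 -120.5   36. ]
top 48 62 757 [ 486.7 -270.5   57.9] [ 406.7 -429.    48.1] [ 564.5 -150.2   62. ]
top 70 125 1102 [ 484.9 -188.6   84.5] [ 440.8 -434.5   70. ] [ 569.9 -152.5  124.3]
top 155 180 48 [ 484.6 -260.6  158.6] [ 464.  -269.6  155.1] [ 561.4 -190.4  179.9]
top 190 232 356 [ 477.1 -270.3  226.3] [ 461.1 -292.8  190.1] [ 491.9 -258.6  231.9]
top 232 250 18 [ 476.4 -274.6  235.1] [ 470.9 -276.4  232.4] [ 482.  -272.1  239.2]
((482.8456726074219, -290.2078857421875), (150.5806427001953, 281.74725341796875), 2.8255844116210938)
side 20 36 2761 [ 490.8 -177.5   23. ] [ 381.9 -423.    20. ] [ 575.  -120.1   36. ]
side 48 62 1166 [ 475.3 -250.5   56.6] [ 404. -418.   48.] [ 569.  -144.6   62. ]
side 70 125 1561 [ 525.2 -183.5   85.1] [ 438.1 -426.4   70.1] [ 569.1 -147.3  125. ]
side 155 180 207 [ 474.5 -261.   168.6] [ 459.6 -279.4  155.1] [ 490.7 -253.4  179.9]
side 190 232 373 [ 474.1 -260.9  210.3] [ 459.5 -282.8  190. ] [ 490.7 -253.   231.7]
side 232 250 7 [ 475.4 -272.   232.3] [ 470.  -275.3  232.1] [ 479.7 -270.3  233.5]
```

View pics/c.png

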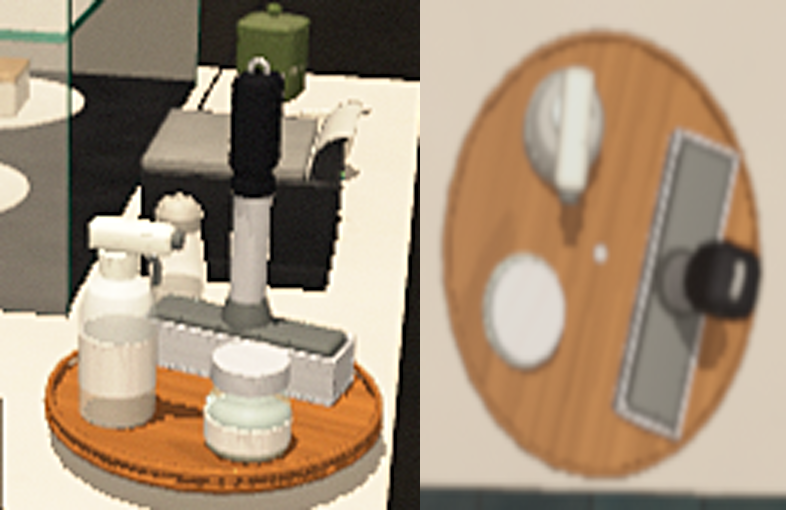

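The crop shows the trough rim corners at about (376,196), (396,201), (377,268) and (355,261) in the top picture. The button isn't visible from the side camera, so it faces away from it, outwards along caddy +x. Now I'll measure precisely.

```bash
python3 - <<'E'
from h import *
np.set_printoptions(precision=1,suppress=True)
t=cv2.imread("pics/top0.png"); s=cv2.imread("pics/side0.png")
Pt=cloud("top",np.load("pics/top0.npy")); Ps=cloud("side",np.load("pics/side0.npy"))
h=cv2.cvtColor(t,cv2.COLOR_BGR2HSV)
# trough + head: low saturation region in ROI
m=cv2.inRange(h,(0,0,0),(180,70,255)); r=np.zeros_like(m); cv2.fillPoly(r,[np.array([[374,190],[402,196],[400,225],[378,275],[350,266]])],255)
m&=r; cs=max(cv2.findContours(m,0,2)[0],key=cv2.contourArea); cs=cs[cs[:,0,0]<398]
pix=cs.reshape(-1,2).astype(float)
W=np.array([plane("top",u,v,56)[:2] for u,v in pix],np.float32); print("rect",cv2.minAreaRect(W))
for u,v in((376,195.6),(396,201.5),(376.7,268.5),(355,261)): print(plane("top",u,v,56))
# grip blobs
g=cv2.inRange(t,(0,0,0),(60,60,60)); q=np.zeros_like(g); q[215:247,372:408]=255; g&=q
g=max(cv2.findContours(g,0,2)[0],key=cv2.contourArea); print("top grip bbox",cv2.boundingRect(g),cv2.minAreaRect(g))
b=cv2.inRange(s,(0,0,0),(60,60,60)); q=b*0; q[124:172,308:334]=255; b&=q
b=max(cv2.findContours(b,0,2)[0],key=cv2.contourArea); print("side grip",cv2.boundingRect(b))
k=Pt[219:244,376:404].reshape(-1,3); k=k[(k[:,2]>222)&(k[:,2]<234)]; print("grip top cloud",len(k),k.mean(0),cv2.minAreaRect(k[:,:2].astype(np.float32)))
k=Ps[125:172,308:334].reshape(-1,3); k=k[(k[:,2]>170)&(k[:,2]<222)&(k[:,1]<-240)&(k[:,1]>-300)]; print("side face",len(k),k.mean(0),np.percentile(k,[3,50,97],axis=0))
P=Ps.reshape(-1,3);k=P[(abs(P[:,0]-475)<60)&(abs(P[:,1]+265)<60)&(P[:,2]>70)&(P[:,2]<140)&(P[:,1]<-240)];print("tube",len(k),k.mean(0))
for nm,Q in(("top",Pt),("side",Ps)):
    A=Q.reshape(-1,3); n=A[(np.hypot(A[:,0]-476,A[:,1]+275)<190)&(A[:,2]>175)]
    n=n[np.hypot(n[:,0]-476,n[:,1]+275)>30]; print(nm,"tall neighbours",len(n)); 
    if len(n): print(n.min(0),n.max(0))
E
```

```text
rect ((479.908203125, -283.6871032714844), (64.62276458740234, 151.2952117919922), 73.62657165527344)
[ 546.8 -274.7   56. ]
[ 535.7 -313.9   56. ]
[ 403.9 -277.2   56. ]
[ 417.7 -234.8   56. ]
top grip bbox (378, 222, 25, 18) ((389.8243103027344, 230.55406188964844), (23.509056091308594, 16.27549934387207), 9.462322235107422)
side grip (308, 127, 26, 45)
grip top cloud 270 [ 476.9 -273.4  227.2] ((477.3630065917969, -274.0362854003906), (27.388322830200195, 28.455480575561523), 79.40718078613281)
side face 474 [ 474.3 -261.4  196.6] [[ 460.3 -275.4  171.8]
 [ 473.9 -259.9  196.7]
 [ 489.6 -255.2  221. ]]
tube 437 [ 474.5 -264.   103.9]
top tall neighbours 946
[ 620.  -398.1  175.4] [ 634.3 -379.2  429.1]
side tall neighbours 1028
[ 617.6 -399.6  175.7] [ 637.2 -374.1  422.8]
```

The rows are not in the units I measure in: shifts go in shares of 1000 mm and turns go in shares of pi rad. I convert before sending: -126 mm is -0.126, -98 mm is -0.098.

```bash
echo '[{"sx":-0.014,"sy":-0.014,"sz":-0.006,"jaw":1},{"sx":-0.042,"sy":-0.042,"sz":-0.012,"jaw":1},{"sx":-0.07,"sy":-0.07,"sz":-0.018,"jaw":1},{"sx":-0.098,"sy":-0.098,"sz":-0.024,"jaw":1},{"sx":-0.126,"sy":-0.126,"sz":-0.031,"jaw":1}]' > m.json && python3 steer.py m.json && echo '[{"sx":-0.028,"sy":-0.028,"sz":-0.006,"jaw":1},{"sx":-0.056,"sy":-0.056,"sz":-0.012,"jaw":1},{"sx":-0.084,"sy":-0.084,"sz":-0.018,"jaw":1},{"sx":-0.112,"sy":-0.112,"sz":-0.024,"jaw":1},{"sx":-0.14,"sy":-0.14,"sz":-0.031,"jaw":1}]' > m.json && python3 steer.py m.json && echo '[{"sx":-0.028,"sy":-0.028,"sz":-0.006,"jaw":1},{"sx":-0.056,"sy":-0.056,"sz":-0.012,"jaw":1},{"sx":-0.084,"sy":-0.084,"sz":-0.018,"jaw":1},{"sx":-0.106,"sy":-0.106,"sz":-0.022,"jaw":1},{"sx":-0.12,"sy":-0.117,"sz":-0.023,"jaw":1}]' > m.json && python3 steer.py m.json
```

```text
t: 0.52
eef_pos: [233.9, 456.9, 245.5]
tcp_rot: [-3.141, -0.0, 2.918]
ft_force: [1.7, 0.8, 0.9]
opening: 1.0
grip_force: 0.0
t: 0.93
eef_pos: [339.4, 289.2, 276.8]
tcp_rot: [-3.141, -0.0, 2.918]
ft_force: [0.5, 0.9, -0.3]
opening: 0.999
grip_force: 0.0
t: 1.35
eef_pos: [431.3, 147.6, 300.2]
tcp_rot: [3.142, 0.001, 2.916]
ft_force: [0.0, 0.9, -0.7]
opening: 0.997
grip_force: 0.0
```

In the tool's units: -164 mm is -0.164, -128 mm is -0.128.

```bash
echo '[{"sx":-0.007,"sy":-0.02,"jaw":1},{"sx":-0.019,"sy":-0.056,"jaw":1},{"sx":-0.032,"sy":-0.092,"jaw":1},{"sx":-0.044,"sy":-0.128,"jaw":1},{"sx":-0.057,"sy":-0.164,"jaw":1}]' > m.json && python3 steer.py m.json && echo '[{"sx":-0.012,"sy":-0.036,"jaw":1},{"sx":-0.025,"sy":-0.072,"jaw":1},{"sx":-0.037,"sy":-0.108,"jaw":1},{"sx":-0.05,"sy":-0.144,"jaw":1},{"sx":-0.062,"sy":-0.18,"jaw":1}]' > m.json && python3 steer.py m.json && echo '[{"sx":-0.01,"sy":-0.03,"rz":0.0064,"jaw":1},{"sx":-0.017,"sy":-0.05,"rz":0.0127,"jaw":1},{"sx":-0.019,"sy":-0.057,"rz":0.0185,"jaw":1},{"sx":-0.019,"sy":-0.057,"rz":0.0185,"jaw":1},{"sx":-0.019,"sy":-0.057,"rz":0.0185,"jaw":1}]' > m.json && python3 steer.py m.json
python3 - <<'E'
from h import *
for n in("side","top"):
    p,d=vision.read_camera(n); cv2.imwrite(f"pics/{n}1.png",p[:,:,::-1]); np.save(f"pics/{n}1.npy",d)
s=cv2.imread("pics/side1.png");t=cv2.imread("pics/top1.png")
cv2.imwrite("pics/c1.png",np.hstack([cv2.resize(s[40:280,220:380],None,fx=2.4,fy=2.4),cv2.resize(t[130:290,280:440],None,fx=2.5,fy=3.6)]))
print(state()["eef_pos"],state()["joints"])
E
```

```text
t: 1.77
eef_pos: [448.9, -23.9, 299.6]
tcp_rot: [3.141, -0.0, 2.918]
ft_force: [0.8, -0.1, 0.1]
opening: 1.0
grip_force: 0.0
t: 2.18
eef_pos: [469.5, -213.5, 299.5]
tcp_rot: [3.141, -0.0, 2.918]
ft_force: [1.1, -0.9, -0.8]
opening: 1.0
grip_force: 0.0
t: 2.6
eef_pos: [475.4, -270.7, 299.3]
tcp_rot: [3.141, -0.001, 2.86]
ft_force: [-1.1, 0.3, -0.0]
opening: 0.998
grip_force: 0.0
[ 475.55270505 -270.03864996  299.68247578] [-6.37373907e-01  3.00591455e-01  1.63160865e+00  2.97363960e-04
  1.20966235e+00 -1.92790498e+00]
```

View pics/c1.png

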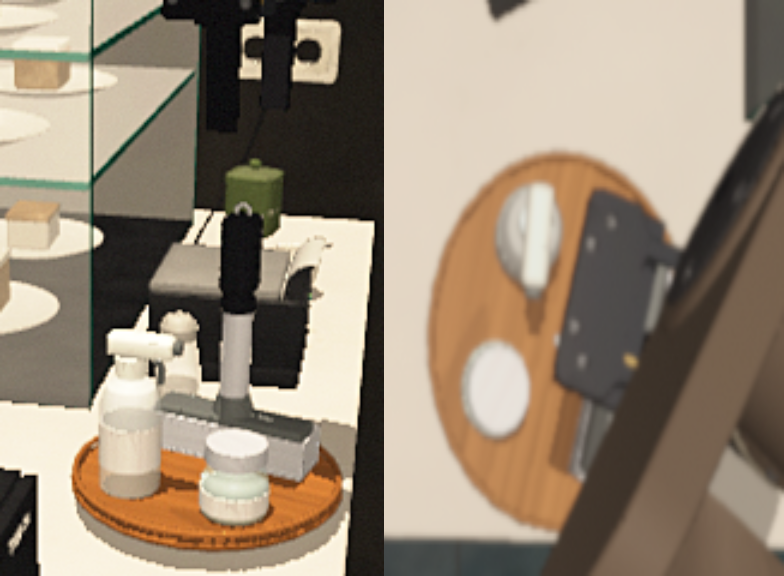

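The side crop shows the open fingers straddling the grip (241,225) from above, and nothing else has moved. The top view is blocked by the arm. Next I correct by (-2,-3.6) and descend.

In the tool's units: 114 mm is 0.114, -3.6 mm is -0.0036.

```bash
echo '[{"sx":-0.002,"sy":-0.0036,"sz":0.01,"jaw":1},{"sx":-0.002,"sy":-0.0036,"sz":0.035,"jaw":1},{"sx":-0.002,"sy":-0.0036,"sz":0.065,"jaw":1},{"sx":-0.002,"sy":-0.0036,"sz":0.095,"jaw":1},{"sx":-0.002,"sy":-0.0036,"sz":0.114,"jaw":1}]' > m.json && python3 steer.py m.json && echo '[{"sz":0.0065,"jaw":1},{"sz":0.0065,"jaw":1},{"sz":0.0065,"jaw":1},{"sz":0.0065,"jaw":1}]' > m.json && python3 steer.py m.json
python3 - <<'E'
from h import *
p,d=vision.read_camera("side"); np.save("pics/side2.npy",d)
cv2.imwrite("pics/c2.png",cv2.resize(p[60:260,230:390,::-1],None,fx=3,fy=3))
print(state()["eef_pos"],state()["tcp_rot"])
E
```

```text
t: 3.12
eef_pos: [475.8, -274.0, 182.7]
tcp_rot: [3.141, -0.002, 2.861]
ft_force: [0.9, -0.9, -0.0]
opening: 1.0
grip_force: 0.0
t: 3.45
eef_pos: [477.1, -275.5, 180.4]
tcp_rot: [-3.141, 0.002, 2.86]
ft_force: [0.4, 0.1, -0.8]
opening: 1.001
grip_force: 0.0
[ 477.064019   -275.51148841  180.44060105] [-3.14088707e+00  2.14083747e-03  2.86012400e+00]
```

View pics/c2.png

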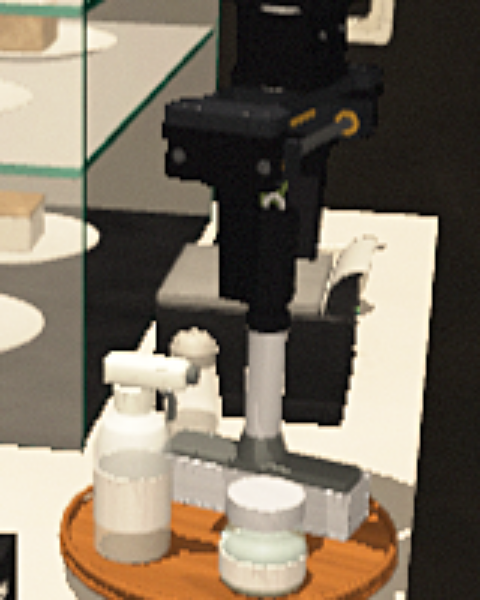

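The picture shows the fingers on either side of the grip at (268,250) with the wire loop below the palm. Closing now.

```bash
for i in 1 2; do echo '[{"jaw":0},{"jaw":0},{"jaw":0},{"jaw":0},{"jaw":0}]' > m.json && python3 steer.py m.json; done
```

```text
t: 3.92
eef_pos: [476.6, -275.4, 179.2]
tcp_rot: [3.142, 0.0, 2.86]
ft_force: [0.2, 0.5, 0.2]
opening: 0.707
grip_force: 0.0
t: 4.33
eef_pos: [476.5, -275.3, 179.1]
tcp_rot: [3.141, -0.0, 2.86]
ft_force: [0.1, 0.9, -0.1]
opening: 0.356
grip_force: 1.7
```

```bash
for i in 1 2; do echo '[{"jaw":0},{"jaw":0},{"jaw":0},{"jaw":0}]' > m.json && python3 steer.py m.json; done
```

```text
t: 4.67
eef_pos: [476.6, -275.2, 179.1]
tcp_rot: [3.141, 0.0, 2.86]
ft_force: [1.6, 2.1, -0.1]
opening: 0.302
grip_force: 30.0
t: 5.0
eef_pos: [476.6, -275.2, 179.1]
tcp_rot: [3.141, -0.0, 2.86]
ft_force: [2.2, 3.1, 1.0]
opening: 0.304
grip_force: 30.0
```

Opening 0.304 is 29 mm, so the button is flush. Now I pull the handle up.

In the tool's units: -36 mm is -0.036, -28 mm is -0.028.

```bash
echo '[{"sz":-0.004,"jaw":0},{"sz":-0.012,"jaw":0},{"sz":-0.02,"jaw":0},{"sz":-0.028,"jaw":0},{"sz":-0.036,"jaw":0}]' > m.json && python3 steer.py m.json && echo '[{"sz":-0.008,"jaw":0},{"sz":-0.016,"jaw":0},{"sz":-0.024,"jaw":0},{"sz":-0.03,"jaw":0},{"sz":-0.033,"jaw":0}]' > m.json && python3 steer.py m.json && echo '[{"sz":-0.0007,"jaw":0},{"sz":-0.0014,"jaw":0},{"sz":-0.0014,"jaw":0},{"sz":-0.0014,"jaw":0}]' > m.json && python3 steer.py m.json
python3 - <<'E'
from h import *
print(state())
p,d=vision.read_camera("side")
cv2.imwrite("pics/c3.png",cv2.resize(p[40:240,230:390,::-1],None,fx=3,fy=3))
E
```

```text
t: 5.42
eef_pos: [476.5, -275.3, 216.2]
tcp_rot: [3.141, 0.0, 2.86]
ft_force: [2.6, 2.1, -1.7]
opening: 0.305
grip_force: 30.0
t: 5.83
eef_pos: [476.5, -275.4, 249.1]
tcp_rot: [-3.141, 0.001, 2.86]
ft_force: [0.3, 2.7, -2.3]
opening: 0.305
grip_force: 30.0
t: 6.17
eef_pos: [476.6, -275.4, 249.4]
tcp_rot: [3.142, -0.0, 2.86]
ft_force: [0.2, 1.6, 0.7]
opening: 0.307
grip_force: 30.0
{'t': 6.1667, 'joints': array([-6.43975355e-01,  3.49592513e-01,  1.69758709e+00,  2.29472439e-05,
        1.09452283e+00, -1.93303563e+00]), 'qvel': array([ 0.00109289,  0.00161556, -0.00042756,  0.00142209, -0.00023755,
        0.00035824]), 'tau': array([-1.13101546e+00, -5.15462780e+01, -2.62283617e+01, -8.49720351e-01,
       -2.61281719e-01, -2.81800894e-03]), 'eef_pos': array([ 476.55888377, -275.36117141,  249.36713192]), 'tcp_rot': array([ 3.14153468e+00, -9.54325258e-05,  2.85984608e+00]), 'ft_force': array([0.22573916, 1.64981277, 0.68010968]), 'moment': array([ 0.68219227, -0.24714662, -0.0022503 ]), 'grip_force': 29.981525614857674, 'opening': 0.30665266315883966}
```

View pics/c3.png

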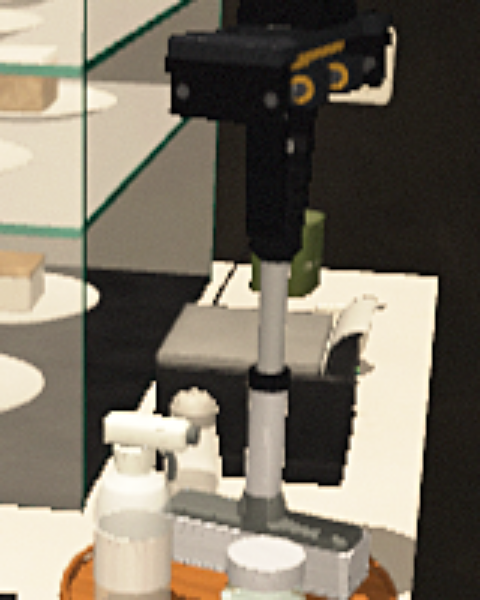

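The picture shows the inner tube out about 70 mm between collar (268,380) and grip (283,255), with the head still in the trough. The TCP rose 70.3 mm, so I release the button here.

```bash
for i in 1 2 3; do echo '[{"jaw":1},{"jaw":1},{"jaw":1},{"jaw":1},{"jaw":1}]' > m.json && python3 steer.py m.json | tail -2; done
python3 - <<'E'
from h import *
np.set_printoptions(precision=1,suppress=True)
p,d=vision.read_camera("side"); P=cloud("side",d)
cv2.imwrite("pics/c4.png",cv2.resize(p[40:240,230:390,::-1],None,fx=3,fy=3))
A=P.reshape(-1,3); 
for lo,hi in((150,175),(185,220)):
    k=A[(abs(A[:,0]-476)<25)&(abs(A[:,1]+270)<25)&(A[:,2]>lo)&(A[:,2]<hi)]; print(lo,len(k),k.mean(0),np.percentile(k,[3,97],axis=0))
print(state()["eef_pos"],state()["ft_force"])
E
```

```text
opening: 0.596
grip_force: 0.0
opening: 0.948
grip_force: 0.0
opening: 1.002
grip_force: 0.0
150 170 [ 474.5 -266.5  160.8] [[ 462.7 -275.6  150.6]
 [ 488.  -259.5  173.6]]
185 175 [ 474.5 -267.8  202.2] [[ 466.8 -273.2  185.5]
 [ 483.1 -263.5  218.4]]
[ 476.5 -275.3  249.5] [ 0.2  0.4 -0.5]
```

View pics/c4.png

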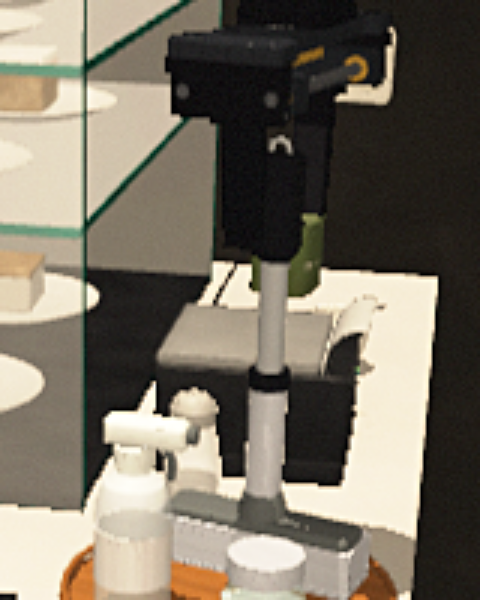

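The fingers are open, the handle has stayed up and the head sits in the trough. Next: turn a quarter about the grip, then pinch along squeegee y.

In the tool's units: 0.36 rad is 0.1146.

```bash
for i in 1 2; do echo '[{"rz":0.0382,"jaw":1},{"rz":0.0764,"jaw":1},{"rz":0.1146,"jaw":1},{"rz":0.1528,"jaw":1},{"rz":0.191,"jaw":1}]' > m.json && python3 steer.py m.json; done | grep -E "eef|rot|ft"; echo '[{"rz":0.0382,"jaw":1},{"rz":0.0764,"jaw":1},{"rz":0.1082,"jaw":1},{"rz":0.1181,"jaw":1},{"rz":0.1181,"jaw":1}]' > m.json && python3 steer.py m.json
```

```text
eef_pos: [476.6, -275.3, 249.5]
tcp_rot: [3.141, -0.0, 2.254]
ft_force: [0.0, -0.2, 1.0]
eef_pos: [476.5, -275.3, 249.5]
tcp_rot: [3.142, -0.0, 1.654]
ft_force: [0.3, 0.7, -0.3]
t: 8.77
eef_pos: [476.5, -275.3, 249.5]
tcp_rot: [-3.142, -0.0, 1.287]
ft_force: [0.0, 0.1, 0.6]
opening: 1.0
grip_force: 0.0
```

```bash
for i in 1 2 3 4; do echo '[{"jaw":0},{"jaw":0},{"jaw":0},{"jaw":0},{"jaw":0}]' > m.json && python3 steer.py m.json; done
python3 -c "
from h import *
P=cloud('side',vision.read_camera('side')[1]).reshape(-1,3);k=P[(abs(P[:,0]-476)<25)&(abs(P[:,1]+270)<25)&(P[:,2]>185)&(P[:,2]<220)];print(k.mean(0))"
```

```text
t: 9.18
eef_pos: [476.6, -275.3, 249.5]
tcp_rot: [-3.142, -0.0, 1.289]
ft_force: [0.9, -0.5, -0.2]
opening: 0.705
grip_force: 0.0
t: 9.6
eef_pos: [476.5, -275.3, 249.5]
tcp_rot: [-3.142, -0.0, 1.289]
ft_force: [-0.9, 0.5, 0.1]
opening: 0.357
grip_force: 0.0
t: 10.02
eef_pos: [476.5, -275.3, 249.5]
tcp_rot: [-3.142, -0.0, 1.289]
ft_force: [1.1, 0.2, -0.3]
opening: 0.293
grip_force: 30.0
t: 10.43
eef_pos: [476.5, -275.3, 249.5]
tcp_rot: [-3.142, -0.0, 1.289]
ft_force: [0.7, -0.1, -1.1]
opening: 0.292
grip_force: 30.0
[ 475.0982632  -267.91419208  203.18279521]
```

The opening is 28 mm, so the grip is held across squeegee y. A gentle downward push will check that the handle is locked.

In the tool's units: 2 mm is 0.002, 1.4 mm is 0.0014.

```bash
echo '[{"sz":0.0007,"jaw":0},{"sz":0.0014,"jaw":0},{"sz":0.002,"jaw":0},{"sz":0.002,"jaw":0},{"sz":0.002,"jaw":0}]' > m.json && python3 steer.py m.json;echo '[{"sz":0.0005,"jaw":0},{"sz":0.001,"jaw":0},{"sz":0.001,"jaw":0},{"sz":0.001,"jaw":0}]' > m.json && python3 steer.py m.json
```

```text
t: 10.9
eef_pos: [476.6, -275.3, 247.4]
tcp_rot: [-3.142, -0.0, 1.289]
ft_force: [0.0, 0.3, -1.3]
opening: 0.29
grip_force: 30.0
t: 11.23
eef_pos: [476.5, -275.3, 247.0]
tcp_rot: [3.141, 0.0, 1.289]
ft_force: [-2.3, 1.4, 5.5]
opening: 0.293
grip_force: 30.0
```

The push meets 5.5 N after about 2 mm, so the handle is locked within its play. Now the straight lift, starting gently.

In the tool's units: -16 mm is -0.016, -11 mm is -0.011.

```bash
echo '[{"sz":-0.002,"jaw":0},{"sz":-0.004,"jaw":0},{"sz":-0.007,"jaw":0},{"sz":-0.011,"jaw":0},{"sz":-0.016,"jaw":0}]' > m.json && python3 steer.py m.json; for i in 1 2 3; do echo '[{"sz":-0.007,"jaw":0},{"sz":-0.015,"jaw":0},{"sz":-0.023,"jaw":0},{"sz":-0.031,"jaw":0},{"sz":-0.038,"jaw":0}]' > m.json && python3 steer.py m.json; done; echo '[{"sz":-0.005,"jaw":0},{"sz":-0.008,"jaw":0},{"sz":-0.009,"jaw":0},{"sz":-0.009,"jaw":0},{"sz":-0.009,"jaw":0}]' > m.json && python3 steer.py m.json
python3 - <<'E'
from h import *
a,_=vision.read_camera("side");b,_=vision.read_camera("top")
cv2.imwrite("pics/c5.png",np.hstack([cv2.resize(a[20:260,220:380,::-1],None,fx=2.4,fy=2.4),cv2.resize(b[130:290,180:340,::-1],None,fx=2.5,fy=3.6)]))
E
```

```text
t: 11.65
eef_pos: [476.4, -275.2, 262.5]
tcp_rot: [-3.141, -0.0, 1.289]
ft_force: [0.0, -0.1, -3.2]
opening: 0.292
grip_force: 30.0
t: 12.07
eef_pos: [476.6, -275.4, 301.7]
tcp_rot: [3.141, 0.0, 1.289]
ft_force: [0.4, 0.2, -3.4]
opening: 0.294
grip_force: 30.0
t: 12.48
eef_pos: [476.6, -275.4, 339.5]
tcp_rot: [3.141, 0.0, 1.289]
ft_force: [-0.2, 0.1, -4.4]
opening: 0.296
grip_force: 30.0
t: 12.9
eef_pos: [476.6, -275.4, 377.4]
tcp_rot: [3.141, 0.0, 1.289]
ft_force: [0.2, -0.4, -3.5]
opening: 0.29
grip_force: 30.0
t: 13.32
eef_pos: [476.5, -275.3, 385.2]
tcp_rot: [-3.141, -0.0, 1.289]
ft_force: [0.5, 0.0, -3.8]
opening: 0.293
grip_force: 30.0
```

View pics/c5.png

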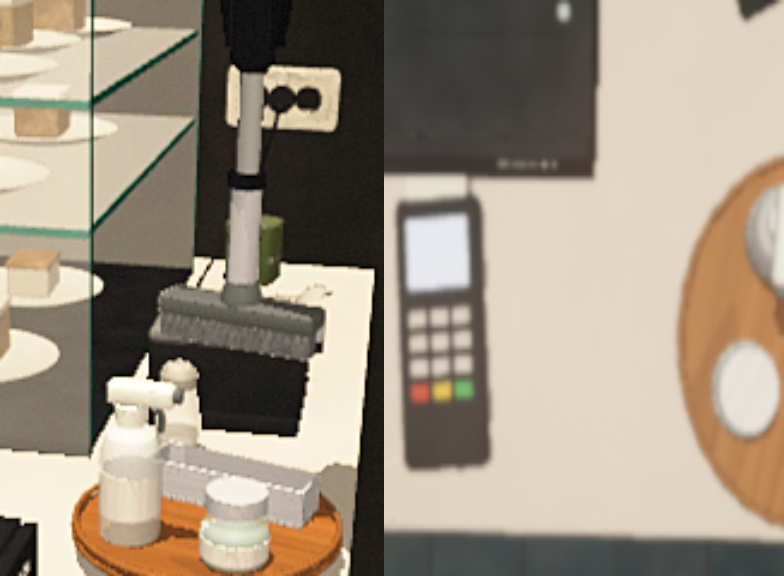

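The picture shows the squeegee upright with its head at (243,320), well above the empty trough at (240,480). The handle is extended, the bottle and jar are standing, and the terminal is untouched. The force of about 3.6 N matches the squeegee's weight, so I hand in.

```bash
python3 -c "
from cell import env, vision, state
print(abs(state()['qvel']).max()); print(env.job_done())"
```

```text
0.002309983769715461
the job is handed in; nothing more can be done
None
```

The job is handed in: the squeegee is held still and upright, its head about 135 mm above the trough floor, with the handle locked at its second stop and the button free; the bottle, jar and card terminal are where they were.

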